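Free the seized brush of a variable transformer and park it at zero

TASK

The brush of this uncovered variable transformer has seized on its oxidised track. Hold the black bar knob and rock it back and forth in small arcs, easing back as soon as you feel it bind so that the springy brush arm is never bent more than about 5 degrees, until the brush breaks free. Then wind it gently anticlockwise (seen from above) until the brush arm rests against the zero stop and let go; turn it by the knob only, and leave the jar, the bottle and the screwdriver where they are.

Things in the scene. Friction and masses are not known exactly. Their poses are not given: they have to be found in the camera images.
- knob_grip (a point): On the upright axis of the black bar knob atop the uncovered transformer (a copper ring, 140 mm across, 86 mm high, fixed), 142 mm above the bench. Bar: 60 mm long, 14 mm thick, from 20 mm below this point to 10 mm above; under it a collar 34 mm across. x points along the bar to its white-lined end, which stands over the brush arm when that is unbent. Pinch across the thickness, from above.
- knob (a joint): Bend of the springy brush arm that the knob drives: angle of the knob ahead of the brush (rad, + anticlockwise from above), 0 unbent. It takes 5 N m of twist on the knob per rad of bend (0.25 N m at 0.05 rad). Beyond 0.1 rad (5.7 degrees, 0.5 N m) either way the arm is damaged. Freed, the brush rubs at 0.05 N m.
- brush_tip (a point): Middle of the brush near the end of the flat bronze arm (12 mm wide): 56 mm from the knob's axis, which it turns about, 100 mm above the bench. x points outward. Seized, it has uneven play (0.02 to 0.35 rad a side), then binds hard. Held a moment at the bind on one side, it gains up to 0.2 rad on the other, and so on in turn; one side alone gains nothing more. Free after 3 to 5 one-way swings.
- zero (a point): Where brush_tip lies when the arm rests against the zero stop (a rigid upright steel pin, 8 mm across, on the track just anticlockwise of here): 56 mm from the axis, 100 mm above the bench, over the white mark on the ring's rim. x points outward. At the start the brush stands 0.8 to 2.0 rad clockwise of it, seen from above. Winding on against the stop bends the arm.
- jar: Bystander: white screw-lid jar, 66 mm across, 46 mm high, origin under its centre.
- cleaner: Bystander: bottle with a red cap, 48 mm across, 130 mm high, origin under its centre.
- driver: Bystander: red-handled screwdriver lying on the bench, 170 mm long, origin on the bench under its middle.
There are look-alikes about, which are no part of the job. Several things look just like the part that bears zero: the one meant starts farthest to the robot's left.

How it is judged (in metres and radians):
At the end, for the whole second after the job is handed in: The brush stands at the zero stop (within 5 mm of its resting place, which is about 0.09 rad), with the brush arm unbent (knob within 0.05 rad of it) (horizontal distance between brush_tip and zero below 0.005 m and value of joint knob between -0.05 and 0.05 rad); the robot touches nothing.
It fails at once if the brush arm is bent by more than 0.1 rad either way (0.5 N m of twist on the knob) (value of joint knob above 0.1 rad or value of joint knob below -0.1 rad).
It fails at once if the brush arm itself is pushed (more than 2 N): it is turned by the knob only (contact force between any of the fingers, the arm and brush_c0 above 2 N or contact force between any of the fingers, the arm and brush_c3 above 2 N).
It fails at once if the jar, the bottle or the screwdriver is moved by more than 20 mm (distance of any of jar, cleaner, driver from where it was at the start of the episode above 0.02 m).
It also fails if it takes over 70 s, if anything falls off the work surface, if the arm or the gripper's body presses on something with over 40 N, if the wrist force passes 120 N, or if a joint passes its speed limit or range.

ROBOT

A 6-joint arm with a two-finger parallel gripper is mounted at the origin on the work surface. World frame = base frame: x ahead of the robot, y to its left, z up, the work surface at z = 0. Lengths are in mm, angles in rad, forces in N, time in s.
With the tool pointing down it reaches from about 350 to 975 mm from the base axis. Payload 7.1 kg.
Tool frame: the origin (TCP) lies at the very end of the fingers, on their centre line; the grasp point (between the pads) lies 19 mm behind it; y points along the fingers, x is the direction in which the jaws open and shut, and the axes are right-handed (so a half turn about y gives the same grasp; the last joint's range is limited). The gripper opens to 88 mm and grips with 3 to 60 N. Pads are 20 mm wide; open, the fingers measure 115 mm over their backs; the gripper's body (75 mm by 178 mm) begins 61 mm behind the grasp point.
Start: joints at [1.129, 0.423, 1.63, -0, 1.089, -0.019], TCP at [256.415, 569.962, 222.675] pointing down, gripper open.
Joint ranges: [-3, 3], [-0.9, 2.11], [0.09, 2.58], [-1.31, 4.45], [0.11, 2.69], [-2.54, 2.54]. Speed limits (rad/s): [2.39, 2.39, 3.01, 3.14, 3.14, 3.14].

INTERFACE

Orientations are given as a rotation vector (axis times angle).
In Python, from workcell import ctrl gives the robot as it stands. The module is installed in compiled form; this text tells all that it offers.
- The arm moves only by the tool jog_arm, never from a script. Its argument "steps" is a list of rows, each an object with "turn": the turn, a rotation vector about the world's x, y, z scaled (see below), a list of three; "dp": the shift along the world's x, y, z scaled (see below), a list of three; "claw": the opening, from 0 (shut) to 1 (fully open). In form: [{"turn": [wx, wy, wz], "dp": [x, y, z], "claw": claw}, ...]. A call has 1 to 12 rows; each row is the pose to reach, as a shift and turn from the pose measured when the call began, turning the shorter way round; what a row does not reach only later rows make up. The controller multiplies each number of a shift by 80 mm and each number of a turn by pi rad. A row lasts 1/12 s, in which the tool goes at most 41.7 mm and 7.16 degrees, less where a joint would pass 70% of its speed; a pose out of reach is approached as far as the arm can. A call with a number of a shift or a turn outside -1 to 1 is refused whole. A call with a gripper value outside its range is refused whole. The fingers move at their own pace and stop on an object; the grip force is fixed at half the most. Time passes only in rows, so rows that repeat a pose let the fingers close. It gives the time, the measured TCP pose, the force and the opening at its end, in the units of the state.
- ctrl.get_obs(): the state, without advancing time (a new reading comes with each control period).
- ctrl.get_image(name): name is "side" or "top"; returns a dict with "img" (420x560x3 uint8, red, green, blue), "range_z" (420x560 float32, mm along the optical axis (not along the pixel's ray), 0 where there is no reading), "fovy" (degrees; the focal length in pixels is half the picture's height over the tangent of half this angle, whatever the lens; pixels are square), "cx", "cy" (the principal point, pixels), "camera_from_world" (4x4, takes a point from world to camera coordinates). Camera axes: x right, y down, z forward; pixel columns grow to the right and rows downward; lengths in mm; the calibration is good to about 2 mm. A picture is of the moment at which its call begins.
- ctrl.close_job(): hands the job in, once; it reports no verdict.
The state is a dict: "t": time; "qpos": joint angles; "qvel": joint speeds; "joint_torque": joint torques, N m; "ee_pos": TCP position; "orientation": TCP orientation; "ft_force": force on the tool from outside, world axes, zero at the start; "moment": the same for the moment, N m; "width": finger opening in mm.
Only numpy, scipy, OpenCV 4.12 (cv2) and the standard library are available. Lean on these libraries where they do the work, as an engineer would, in place of code of your own. Each camera call takes 0.05 s, during which the arm holds its last target.

## Working session

There is one attempt and no reset: what is moved stays moved. The work goes in short steps, Python scripts to look and compute and a tool call to move; the robot and the scene stay as the last step left them, time stands still between calls to the robot, and variables do not carry over. Pictures are saved under pics/ and viewed, and the job is handed in when it is done.

Besides the shell and the picture viewer there is one more tool, called after ">>>" as name([rows], argument=value, ...), one row to a line, values as JSON. jog_arm: Moves the arm, as the interface text tells. Its arguments: {"type":"object","properties":{"steps":{"type":"array","items":{"type":"object","properties":{"turn":{"type":"array","items":{"type":"number"}},"dp":{"type":"array","items":{"type":"number"}},"claw":{"type":"number"}}}}},"required":["steps"]}

```bash
mkdir -p pics; cat > h.py <<'E'
import numpy as np, cv2
from workcell import ctrl
def shot(n):
    d=ctrl.get_image(n); return d
def f(d): return d["img"].shape[0]/2/np.tan(np.radians(d["fovy"])/2)
def pts(d):
    z=d["range_z"].astype(float); h,w=z.shape; F=f(d)
    u,v=np.meshgrid(np.arange(w),np.arange(h))
    P=np.stack([(u-d["cx"])/F*z,(v-d["cy"])/F*z,z,np.ones_like(z)],-1)
    return (P@np.linalg.inv(d["camera_from_world"]).T)[...,:3]
def ray(d,u,v,zp):
    T=np.linalg.inv(d["camera_from_world"]); F=f(d)
    r=T[:3,:3]@np.array([(u-d["cx"])/F,(v-d["cy"])/F,1]); o=T[:3,3]
    return o+r*(zp-o[2])/r[2]
def proj(d,p):
    c=d["camera_from_world"]@np.r_[p,1]; F=f(d)
    return c[0]/c[2]*F+d["cx"],c[1]/c[2]*F+d["cy"]
E
python3 - <<'E'
from h import *
for n in("top","side"):
    d=shot(n); cv2.imwrite(f"pics/{n}0.png",d["img"][...,::-1]); np.savez(f"{n}0.npz",**d)
    print(n,d["fovy"],d["cx"],d["cy"],d["camera_from_world"])
print(ctrl.get_obs())
E
```

```text
top 52.949735630740356 280.0201284111638 202.66742292784872 [[-1.40357835e-02 -9.99536321e-01 -2.70211015e-02  1.35778143e+00]
 [-9.86301433e-01  1.82817420e-02 -1.63936758e-01  5.63922511e+02]
 [ 1.64354737e-01  2.43499703e-02 -9.86100704e-01  1.01779822e+03]
 [ 0.00000000e+00  0.00000000e+00  0.00000000e+00  1.00000000e+00]]
side 53.36260439881762 279.1206597172929 215.35971100607696 [[ 9.71276254e-01 -2.37743958e-01  1.00123780e-02 -5.18593802e+02]
 [-1.71502022e-01 -7.28579932e-01 -6.63142774e-01  1.48720616e+02]
 [ 1.64953006e-01  6.42377687e-01 -7.48425957e-01  1.09671991e+03]
 [ 0.00000000e+00  0.00000000e+00  0.00000000e+00  1.00000000e+00]]
{'t': 0.1, 'qpos': array([ 1.12899604e+00,  4.23715798e-01,  1.63059953e+00, -3.34192748e-06,
        1.08858732e+00, -1.90257405e-02]), 'qvel': array([ 0.00076294, -0.0011304 , -0.00058935,  0.00135059,  0.0011147 ,
        0.00142759]), 'joint_torque': array([-7.38366816e-04, -5.45607698e+01, -2.74321961e+01,  6.45241700e-02,
        1.89294858e-02, -7.49895139e-05]), 'ee_pos': array([256.21528348, 569.53204058, 222.01530411]), 'orientation': array([-1.38075452, -0.89157338,  0.89340077]), 'ft_force': array([-2.37583957e-04,  1.33827375e-03, -6.82448287e-01]), 'moment': array([-0.03402321,  0.0092585 ,  0.02217138]), 'width': 87.64262821048443}
```

View pics/top0.png

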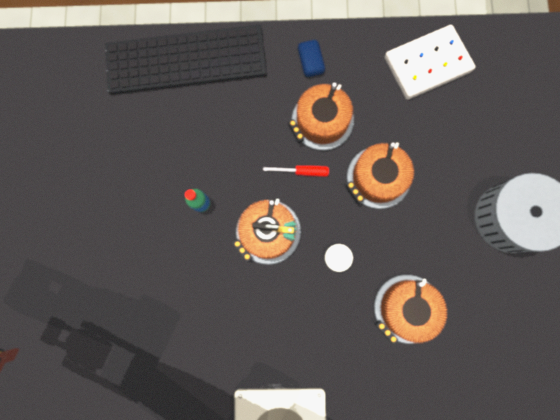

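View pics/side0.png

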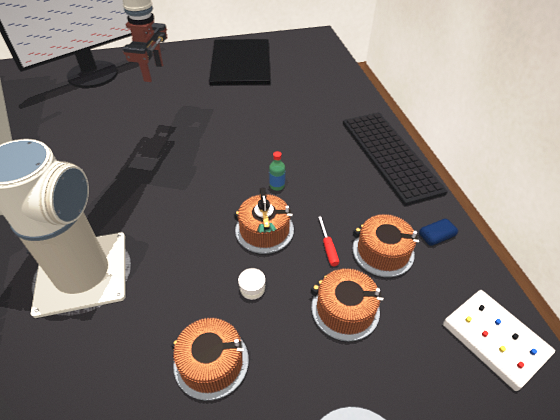

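Look-alikes in the top view are copper transformers at (268,232), (325,112), (385,173) and (415,310). Image left is the robot's left (+y), so I choose (268,232): it is farthest left and the only one with a knob. I'll check it in a close crop.

```bash
python3 - <<'E'
from h import *
d=dict(np.load("top0.npz")); s=dict(np.load("side0.npz"))
a=cv2.resize(d["img"][190:275,225:310],(600,600),interpolation=cv2.INTER_CUBIC)
cv2.imwrite("pics/topc.png",a[...,::-1])
a=cv2.resize(s["img"][180:255,225:305],(800,600)[::1],interpolation=cv2.INTER_CUBIC) if 0 else cv2.resize(s["img"][180:255,225:305],(640,600),interpolation=cv2.INTER_CUBIC)
cv2.imwrite("pics/sidec.png",a[...,::-1])
for n,q in(("t",d),("s",s)):
    P=pts(q); c=q["img"].astype(int)
    hh=P[...,2]
    sub=(slice(190,275),slice(225,310)) if n=="t" else (slice(180,255),slice(225,305))
    m=np.zeros(hh.shape,bool); m[sub]=1
    k=m&(hh>140)&(hh<165); print(n,k.sum(),P[k].mean(0) if k.any() else 0, hh[sub].max())
    r=m&(hh>82)&(hh<90); print(r.sum(),P[r].mean(0), P[r].min(0),P[r].max(0))
E
```

```text
t 171 [494.85891068  23.46662702 151.35180488] 1096.1358542503763
1934 [493.58850439  25.23777415  86.4448317 ] [426.73215488 -46.47357018  82.01361627] [566.45981713  91.47535185  89.99344157]
s 108 [495.19535688  15.89464301 150.11151541] 924.6290090374683
1127 [493.44138865  13.11824318  86.19390925] [427.30625426 -49.8522143   82.05879223] [567.62894204  87.4222239   89.8865442 ]
```

View pics/topc.png

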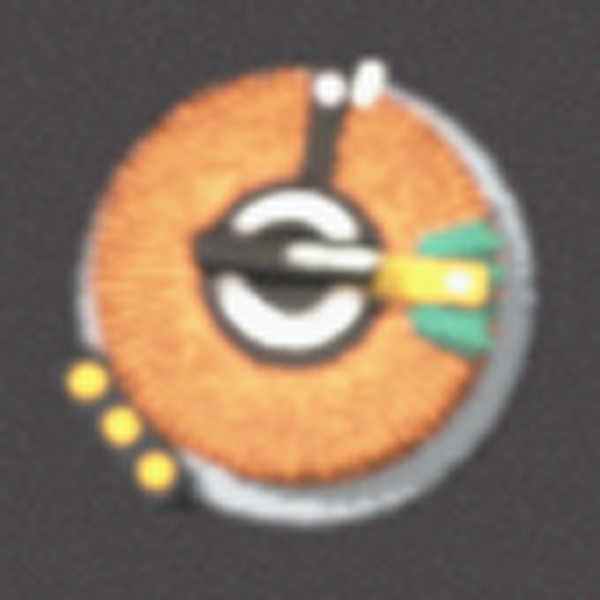

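View pics/sidec.png

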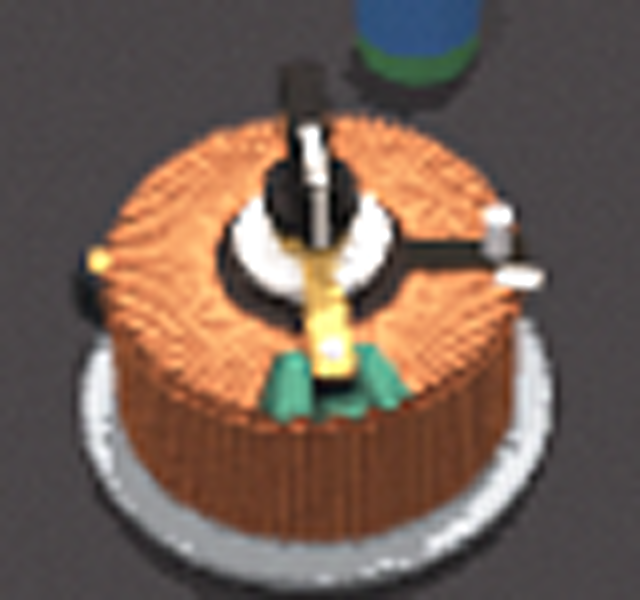

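```bash
cat > meas.py <<'E'
from h import *
def center(d,off):
    hsv=cv2.cvtColor(d["img"],cv2.COLOR_RGB2HSV)
    m=cv2.inRange(hsv,(3,90,90),(22,255,255))
    return m
d=dict(np.load("top0.npz")); P=pts(d)
# ring top outer edge: points height 80-92 coppery
m=(P[...,2]>81)&(P[...,2]<92); m[:190]=0;m[275:]=0;m[:,:225]=0;m[:,310:]=0
cs,_=cv2.findContours(m.astype(np.uint8)*255,cv2.RETR_EXTERNAL,cv2.CHAIN_APPROX_NONE)
c=max(cs,key=cv2.contourArea)[:,0]
W=np.array([ray(d,u,v,86)[:2] for u,v in c])
from scipy.optimize import least_squares
r=least_squares(lambda p:np.hypot(W[:,0]-p[0],W[:,1]-p[1])-p[2],[495,22,70],loss="soft_l1",f_scale=1.5)
print("ring",r.x)
C=r.x[:2]
k=(P[...,2]>142)&(P[...,2]<160); k[:190]=0;k[275:]=0;k[:,:225]=0;k[:,310:]=0
v,u=np.nonzero(k)
B=np.array([ray(d,a,b,152)[:2] for a,b in zip(u,v)])
rect=cv2.minAreaRect(B.astype(np.float32)); print("bar",B.mean(0),rect)
def cr(x,y): return 225+x*85/600-.5+.07, 190+y*85/600-.5+.07
for n,x,y,z in(("brush",460,282,102),("armin",385,275,102),("pin",328,88,110),("mark",370,80,88),("barL",200,250,152),("lineR",378,256,152),("lineL",290,253,152)):
    q=ray(d,*cr(x,y),z); print(n,q,np.arctan2(q[1]-C[1],q[0]-C[0]),np.hypot(*(q[:2]-C)))
E
python3 meas.py
python3 - <<'E'
from h import *
d=dict(np.load("top0.npz"))
P=pts(d)
for n,sl in(("jar",(slice(243,273),slice(324,355))),("bot",(slice(185,214),slice(182,214)))):
    q=P[sl]; k=q[...,2]>25; print(n,q[k].mean(0),q[k].max(0))
for u,v in((264,169),(330,171)): print(ray(d,u,v,12))
for n in("top",):
    pass
s=dict(np.load("side0.npz"))
print("bar side", [ (proj(s,[495,23,152]))])
E
```

```text
ring [495.41088147  23.473238    68.00323915]
bar [494.88679558  23.62871915] ((494.8907470703125, 24.084239959716797), (59.26505661010742, 14.455025672912598), 84.22953796386719)
brush [489.84970795 -31.26197845 102.        ] -1.6720502512209312 55.017002567119626
armin [492.62577     -6.16536066 102.        ] -1.6644902621318396 29.769168227645824
pin [555.21019809  11.92178359 110.        ] -0.1908200388975565 60.90479756553546
mark [561.43985947  -1.53957852  88.        ] -0.3621117775586971 70.60783898354437
barL [496.41960663  51.44963532 152.        ] 1.5347556475806978 27.994576853289544
lineR [493.5262284   -5.40293772 152.        ] -1.635970602582464 28.937612927600803
lineL [494.96605367  22.67603333 152.        ] -2.079748955205072 0.9129113142968596
jar [ 424.74033445 -149.95109372   55.10749598] [ 457.81046943  -33.73569035 1096.13585425]
bot [567.41297329 191.74207071  95.91819501] [ 596.69363218  222.30109591 1096.13585425]
[660.68834573  34.15307538  12.        ]
[ 651.66648535 -139.7087959    12.        ]
bar side [(np.float64(262.95416896753454), np.float64(194.55924038227542))]
```

```bash
python3 - <<'E'
from h import *
from scipy.spatial.transform import Rotation as R
o=ctrl.get_obs(); print(R.from_rotvec(o["orientation"]).as_matrix().round(3))
d=dict(np.load("top0.npz")); P=pts(d)
k=(P[...,2]>142)&(P[...,2]<160); k[:190]=0;k[275:]=0;k[:,:225]=0;k[:,310:]=0
v,u=np.nonzero(k)
B=np.array([ray(d,a,b,152)[:2] for a,b in zip(u,v)])
vx,vy,x,y=cv2.fitLine(B.astype(np.float32),cv2.DIST_L2,0,.01,.01).ravel(); print("bar angle",np.arctan2(vy,vx),x,y)
# same in side image
s=dict(np.load("side0.npz")); Ps=pts(s)
m=(Ps[...,2]>143)&(Ps[...,2]<160); m[:180]=0;m[255:]=0;m[:,:225]=0;m[:,305:]=0
v,u=np.nonzero(m); print("side bar px",u.min(),u.max(),v.min(),v.max())
B=np.array([ray(s,a,b,152)[:2] for a,b in zip(u,v)])
vx,vy,x,y=cv2.fitLine(B.astype(np.float32),cv2.DIST_L2,0,.01,.01).ravel(); print("bar angle",np.arctan2(vy,vx),x,y)
def sc(x,y): return 225+x/8-.5,180+y/8-.5
for n,x,y,z in(("brushwhite",333,347,104),("mark",520,277,87),("pintop",497,213,115),("pinbase",497,250,88)):
    q=ray(s,*sc(x,y),z); print(n,q, np.arctan2(q[1]-23.7,q[0]-495.2),np.hypot(q[0]-495.2,q[1]-23.7))
# pin height
for n,q,sl in(("t",P,(slice(198,206),slice(267,276))),("s",Ps,(slice(205,212),slice(284,290)))):
    print(n,np.round(q[sl][...,2]).astype(int))
E
```

```text
[[ 0.41  -0.001 -0.912]
 [ 0.912 -0.001  0.41 ]
 [-0.001 -1.     0.   ]]
bar angle 1.466796 494.88678 23.62872
side bar px 260 267 188 205
bar angle 1.4720703 495.19318 15.546339
brushwhite [490.33863942 -32.58731943 104.        ] -1.6569494263933 56.49685969566218
mark [561.10494181  -2.5896564   87.        ] -0.3795600340183947 70.95496733093995
pintop [553.7802534    2.57268751 115.        ] -0.3461360841738516 62.27366555675619
pinbase [556.38616307  10.15498439  88.        ] -0.21786033834665047 62.66748757510479
t [[ -2  -1  -3   1   1  -1   4   2  -2]
 [  4   0   1  91  88  90  -2  -1   3]
 [ 16  85  16  88  88  92  90  92  90]
 [ 88  84  85  87 108 107 113  86  86]
 [ 86  85  87 107 106 108 107  88  90]
 [ 87  86  86  88 108 108 106  91  91]
 [ 88  84  90  88  96  99  93  88  86]
 [ 89  85  89  91  89  95  88  87  86]]
s [[ 87  82  85  87   0  -1]
 [ 87  84 109 109 107  -2]
 [ 88  88 109 107 106  -2]
 [ 87  89 103 103 104  79]
 [ 85  89  98 104 104  79]
 [ 88  89  98  96  97  89]
 [ 89  88  92  92  92  90]]
```

>>> jog_arm([
  {"turn":[0,0,-0.03],"dp":[0.22,-0.49,0],"claw":1},
  {"turn":[0,0,-0.06],"dp":[0.43,-0.98,0],"claw":1},
  {"turn":[0,0,-0.06],"dp":[0.43,-0.98,0],"claw":1},
  {"turn":[0,0,-0.06],"dp":[0.43,-0.98,0],"claw":1},
])

```text
t: 0.43
ee_pos: [291.1, 489.2, 221.7]
orientation: [-1.44, -0.745, 0.749]
ft_force: [-0.0, 0.8, 0.4]
width: 87.5
```

>>> jog_arm([
  {"turn":[0,0,-0.03],"dp":[0.22,-0.49,0],"claw":1},
  {"turn":[0,0,-0.06],"dp":[0.43,-0.98,0],"claw":1},
  {"turn":[0,0,-0.06],"dp":[0.43,-0.98,0],"claw":1},
  {"turn":[0,0,-0.06],"dp":[0.43,-0.98,0],"claw":1},
])

```text
t: 0.77
ee_pos: [326.1, 410.2, 221.9]
orientation: [-1.487, -0.598, 0.602]
ft_force: [0.1, 1.4, -0.3]
width: 88.0
```

>>> jog_arm([
  {"turn":[0,0,-0.03],"dp":[0.22,-0.49,0],"claw":1},
  {"turn":[0,0,-0.06],"dp":[0.43,-0.98,0],"claw":1},
  {"turn":[0,0,-0.06],"dp":[0.43,-0.98,0],"claw":1},
  {"turn":[0,0,-0.06],"dp":[0.43,-0.98,0],"claw":1},
])

```text
t: 1.1
ee_pos: [361.1, 332.0, 222.0]
orientation: [-1.523, -0.452, 0.455]
ft_force: [0.4, -0.0, 0.2]
width: 87.8
```

>>> jog_arm([
  {"turn":[0,0,-0.03],"dp":[0.22,-0.49,0],"claw":1},
  {"turn":[0,0,-0.06],"dp":[0.43,-0.98,0],"claw":1},
  {"turn":[0,0,-0.06],"dp":[0.43,-0.98,0],"claw":1},
  {"turn":[0,0,-0.06],"dp":[0.43,-0.98,0],"claw":1},
])

```text
t: 1.43
ee_pos: [396.4, 254.3, 222.3]
orientation: [-1.548, -0.305, 0.307]
ft_force: [-1.0, 0.3, 0.2]
width: 87.6
```

>>> jog_arm([
  {"turn":[0,0,-0.03],"dp":[0.22,-0.49,0],"claw":1},
  {"turn":[0,0,-0.06],"dp":[0.43,-0.98,0],"claw":1},
  {"turn":[0,0,-0.06],"dp":[0.43,-0.98,0],"claw":1},
  {"turn":[0,0,-0.06],"dp":[0.43,-0.98,0],"claw":1},
])

```text
t: 1.77
ee_pos: [431.6, 176.7, 222.4]
orientation: [-1.563, -0.159, 0.159]
ft_force: [-0.4, 1.3, -0.4]
width: 87.5
```

>>> jog_arm([
  {"turn":[0,0,-0.03],"dp":[0.22,-0.49,0],"claw":1},
  {"turn":[0,0,-0.06],"dp":[0.43,-0.98,0],"claw":1},
  {"turn":[0,0,-0.06],"dp":[0.43,-0.98,0],"claw":1},
  {"turn":[0,0,-0.06],"dp":[0.43,-0.98,0],"claw":1},
])

```text
t: 2.1
ee_pos: [466.7, 99.4, 222.4]
orientation: [-1.568, -0.012, 0.012]
ft_force: [0.2, 0.9, -0.7]
width: 87.7
```

>>> jog_arm([
  {"turn":[0,0,-0.02],"dp":[0.18,-0.47,0],"claw":1},
  {"turn":[0,0,-0.038],"dp":[0.356,-0.945,0],"claw":1},
  {"turn":[0,0,-0.038],"dp":[0.356,-0.945,0],"claw":1},
  {"turn":[0,0,-0.038],"dp":[0.356,-0.945,0],"claw":1},
])

```text
t: 2.43
ee_pos: [495.5, 25.1, 222.3]
orientation: [-1.566, 0.081, -0.081]
ft_force: [0.4, 0.0, -0.2]
width: 87.5
```

```bash
cat >> h.py <<'E'
from scipy.spatial.transform import Rotation as R
C=np.array([495.2,23.7])
def st():
    o=ctrl.get_obs(); M=R.from_rotvec(o["orientation"]).as_matrix()
    print("t %.2f"%o["t"],"pos",o["ee_pos"].round(2),"off",(o["ee_pos"][:2]-C).round(2),"jaw %.4f"%np.arctan2(M[1,0],M[0,0]),"ydir",M[:,1].round(3),"F",o["ft_force"].round(2),"M",o["moment"].round(3),"w %.1f"%o["width"],"q6 %.3f"%o["qpos"][5],"tq6 %.3f"%o["joint_torque"][5])
    return o
E
python3 - <<'E'
from h import *
st()
d=shot("side"); cv2.imwrite("pics/s1.png",cv2.resize(d["img"][100:260,180:360],(675,600))[...,::-1])
d=shot("top"); cv2.imwrite("pics/t1.png",cv2.resize(d["img"][150:290,190:350],(686,600))[...,::-1])
E
```

```text
t 2.43 pos [495.53  25.07 222.28] off [0.33 1.37] jaw -0.1026 ydir [ 0.     0.004 -1.   ] F [ 0.36  0.04 -0.22] M [-0.052  0.046 -0.014] w 87.5 q6 0.125 tq6 -0.057
```

View pics/s1.png

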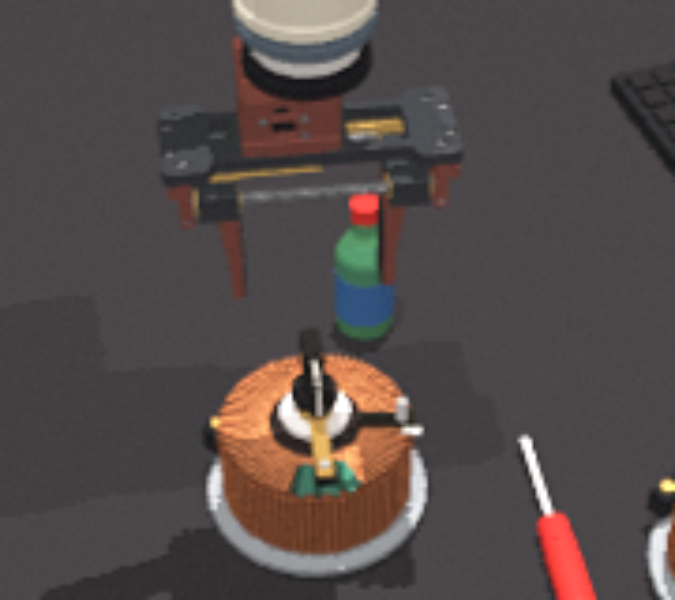

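View pics/t1.png

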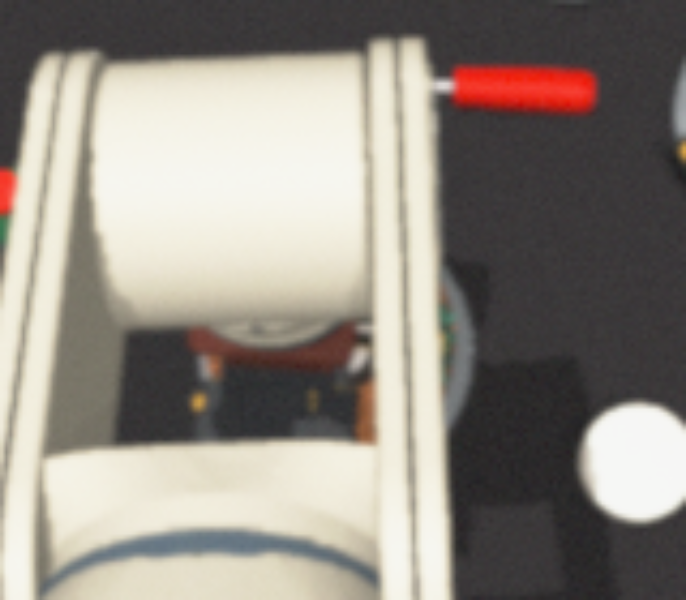

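Top view is blocked by the arm. In the side view the open jaws straddle the knob, with the bar at about (312,360) in that crop. Next I descend.

>>> jog_arm([
  {"turn":[0,0,0],"dp":[-0.004,-0.015,-0.3],"claw":1},
  {"turn":[0,0,0],"dp":[-0.004,-0.015,-0.6],"claw":1},
  {"turn":[0,0,0],"dp":[-0.004,-0.015,-0.6],"claw":1},
  {"turn":[0,0,0],"dp":[-0.004,-0.015,-0.6],"claw":1},
])

```text
t: 2.87
ee_pos: [493.1, 26.5, 173.6]
orientation: [-1.566, 0.08, -0.074]
ft_force: [-0.1, 0.9, 0.7]
width: 87.8
```

>>> jog_arm([
  {"turn":[0,0,0],"dp":[0,0,-0.3],"claw":1},
  {"turn":[0,0,0],"dp":[0,0,-0.6],"claw":1},
  {"turn":[0,0,0],"dp":[0,0,-0.6],"claw":1},
  {"turn":[0,0,0],"dp":[0,0,-0.6],"claw":1},
])

```text
t: 3.2
ee_pos: [493.0, 27.3, 126.1]
orientation: [-1.566, 0.079, -0.072]
ft_force: [-0.4, 0.4, 0.4]
width: 87.8
```

```bash
python3 - <<'E'
from h import *
st()
d=shot("side"); cv2.imwrite("pics/s2.png",cv2.resize(d["img"][150:260,200:320],(654,600))[...,::-1])
E
```

```text
t 3.20 pos [492.96  27.28 126.1 ] off [-2.24  3.58] jaw -0.0963 ydir [-0.005  0.004 -1.   ] F [-0.36  0.37  0.43] M [-0.056  0.044 -0.003] w 87.8 q6 0.121 tq6 -0.002
```

View pics/s2.png

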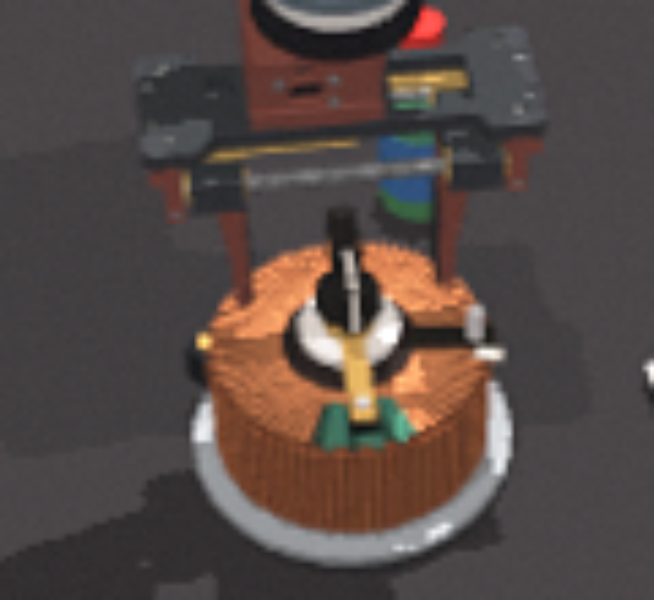

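>>> jog_arm([
  {"turn":[-0.0013,-0.0016,-0.0025],"dp":[0.028,-0.045,0],"claw":1},
  {"turn":[-0.0013,-0.0016,-0.0025],"dp":[0.028,-0.045,0],"claw":1},
  {"turn":[-0.0013,-0.0016,-0.0025],"dp":[0.028,-0.045,0],"claw":1},
  {"turn":[-0.0013,-0.0016,-0.0025],"dp":[0.028,-0.045,0],"claw":1},
])

```text
t: 3.58
ee_pos: [496.6, 23.5, 127.8]
orientation: [-1.569, 0.079, -0.085]
ft_force: [-1.4, 0.2, -0.6]
width: 87.9
```

```bash
python3 - <<'E'
from h import *
st()
E
```

```text
t 3.58 pos [496.55  23.45 127.76] off [ 1.35 -0.25] jaw -0.1048 ydir [ 0.004 -0.    -1.   ] F [-1.4   0.25 -0.64] M [-0.069  0.057  0.005] w 87.9 q6 0.128 tq6 0.005
```

>>> jog_arm([
  {"turn":[0,0,0],"dp":[-0.014,0,-0.02],"claw":0.5},
  {"turn":[0,0,0],"dp":[-0.014,0,-0.02],"claw":0.3},
  {"turn":[0,0,0],"dp":[-0.014,0,-0.02],"claw":0.3},
  {"turn":[0,0,0],"dp":[-0.014,0,-0.02],"claw":0.3},
  {"turn":[0,0,0],"dp":[-0.014,0,-0.02],"claw":0.3},
  {"turn":[0,0,0],"dp":[-0.014,0,-0.02],"claw":0.3},
])

```text
t: 4.08
ee_pos: [495.4, 23.5, 126.1]
orientation: [-1.569, 0.079, -0.085]
ft_force: [0.2, 0.5, 0.8]
width: 51.4
```

```bash
python3 - <<'E'
from h import *
st()
E
```

```text
t 4.08 pos [495.39  23.46 126.08] off [ 0.19 -0.24] jaw -0.1047 ydir [ 0.004 -0.    -1.   ] F [0.18 0.51 0.82] M [-0.034  0.073  0.041] w 51.4 q6 0.128 tq6 0.000
```

>>> jog_arm([
  {"turn":[0,0,0],"dp":[0,0,0],"claw":0.15},
  {"turn":[0,0,0],"dp":[0,0,0],"claw":0.15},
  {"turn":[0,0,0],"dp":[0,0,0],"claw":0.1},
  {"turn":[0,0,0],"dp":[0,0,0],"claw":0},
  {"turn":[0,0,0],"dp":[0,0,0],"claw":0},
  {"turn":[0,0,0],"dp":[0,0,0],"claw":0},
  {"turn":[0,0,0],"dp":[0,0,0],"claw":0},
  {"turn":[0,0,0],"dp":[0,0,0],"claw":0},
  {"turn":[0,0,0],"dp":[0,0,0],"claw":0},
  {"turn":[0,0,0],"dp":[0,0,0],"claw":0},
])

```text
t: 4.92
ee_pos: [494.8, 23.5, 126.0]
orientation: [-1.569, 0.08, -0.084]
ft_force: [-3.4, 0.9, 4.5]
width: 13.7
```

```bash
python3 - <<'E'
from h import *
st()
d=shot("side"); cv2.imwrite("pics/s3.png",cv2.resize(d["img"][150:260,200:320],(654,600))[...,::-1])
E
```

```text
t 4.92 pos [494.82  23.5  126.04] off [-0.38 -0.2 ] jaw -0.1047 ydir [ 0.003 -0.    -1.   ] F [-3.41  0.9   4.55] M [0.109 1.004 0.026] w 13.7 q6 0.129 tq6 0.021
```

View pics/s3.png

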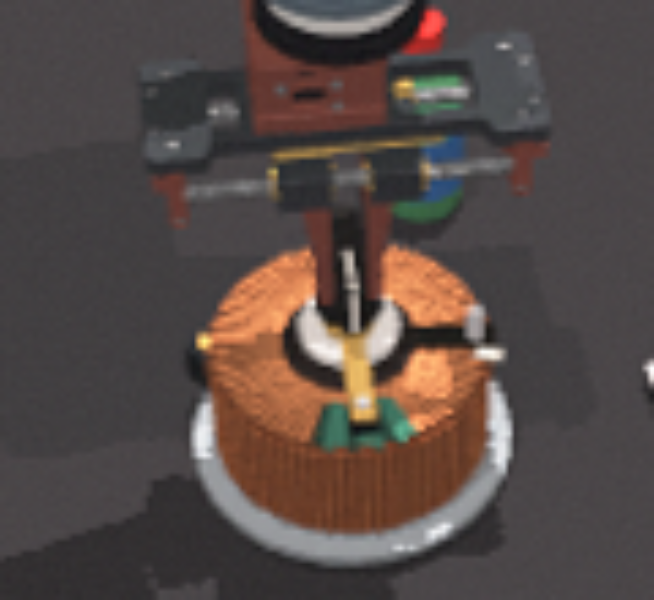

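Gripped: width is 13.7 mm and the knob and brush are still aligned. I start probing anticlockwise.

>>> jog_arm([
  {"turn":[0,0,0.004],"dp":[0,0,0],"claw":0},
  {"turn":[0,0,0.008],"dp":[0,0,0],"claw":0},
  {"turn":[0,0,0.012],"dp":[0,0,0],"claw":0},
  {"turn":[0,0,0.016],"dp":[0,0,0],"claw":0},
  {"turn":[0,0,0.016],"dp":[0,0,0],"claw":0},
  {"turn":[0,0,0.016],"dp":[0,0,0],"claw":0},
])

```text
t: 5.47
ee_pos: [494.8, 23.5, 126.0]
orientation: [-1.57, 0.041, -0.045]
ft_force: [-3.4, 1.1, 4.4]
width: 13.7
```

```bash
python3 - <<'E'
from h import *
st()
E
```

```text
t 5.47 pos [494.78  23.53 126.03] off [-0.42 -0.17] jaw -0.0544 ydir [ 0.002  0.    -1.   ] F [-3.43  1.07  4.39] M [ 0.166  0.898 -0.009] w 13.7 q6 0.078 tq6 -0.100
```

>>> jog_arm([
  {"turn":[0,0,0.004],"dp":[0,0,0],"claw":0},
  {"turn":[0,0,0.008],"dp":[0,0,0],"claw":0},
  {"turn":[0,0,0.012],"dp":[0,0,0],"claw":0},
  {"turn":[0,0,0.016],"dp":[0,0,0],"claw":0},
  {"turn":[0,0,0.016],"dp":[0,0,0],"claw":0},
  {"turn":[0,0,0.016],"dp":[0,0,0],"claw":0},
])

```text
t: 5.97
ee_pos: [494.8, 23.5, 126.0]
orientation: [-1.571, 0.001, -0.005]
ft_force: [-3.9, 1.0, 3.7]
width: 13.9
```

```bash
python3 - <<'E'
from h import *
st()
E
```

```text
t 5.97 pos [494.75  23.51 126.03] off [-0.45 -0.19] jaw -0.0041 ydir [ 0.002  0.    -1.   ] F [-3.87  0.98  3.65] M [ 0.109  0.858 -0.059] w 13.9 q6 0.027 tq6 -0.097
```

>>> jog_arm([
  {"turn":[0,0,0.004],"dp":[0,0,0],"claw":0},
  {"turn":[0,0,0.008],"dp":[0,0,0],"claw":0},
  {"turn":[0,0,0.012],"dp":[0,0,0],"claw":0},
  {"turn":[0,0,0.016],"dp":[0,0,0],"claw":0},
  {"turn":[0,0,0.016],"dp":[0,0,0],"claw":0},
  {"turn":[0,0,0.016],"dp":[0,0,0],"claw":0},
])

```text
t: 6.47
ee_pos: [494.8, 23.5, 126.0]
orientation: [-1.57, -0.038, 0.034]
ft_force: [-3.5, 0.6, 4.7]
width: 13.9
```

```bash
python3 - <<'E'
from h import *
st()
E
```

```text
t 6.47 pos [494.76  23.54 126.05] off [-0.44 -0.16] jaw 0.0462 ydir [ 0.002  0.    -1.   ] F [-3.48  0.6   4.73] M [ 0.102  0.934 -0.047] w 13.9 q6 -0.023 tq6 -0.099
```

>>> jog_arm([
  {"turn":[0,0,0.005],"dp":[0,0,0],"claw":0},
  {"turn":[0,0,0.01],"dp":[0,0,0],"claw":0},
  {"turn":[0,0,0.015],"dp":[0,0,0],"claw":0},
  {"turn":[0,0,0.018],"dp":[0,0,0],"claw":0},
  {"turn":[0,0,0.018],"dp":[0,0,0],"claw":0},
  {"turn":[0,0,0.018],"dp":[0,0,0],"claw":0},
])

```text
t: 6.97
ee_pos: [494.7, 23.5, 126.0]
orientation: [-1.569, -0.082, 0.079]
ft_force: [-4.0, 1.0, 5.5]
width: 14.0
```

```bash
python3 - <<'E'
from h import *
st()
E
```

```text
t 6.97 pos [494.73  23.54 126.03] off [-0.47 -0.16] jaw 0.1026 ydir [ 0.002  0.    -1.   ] F [-3.99  0.99  5.51] M [ 0.083  0.854 -0.206] w 14.0 q6 -0.080 tq6 -0.236
```

Bind felt anticlockwise at jaw angle about 0.10 (bend about 0.04 rad). I hold briefly, then swing clockwise over the known play.

>>> jog_arm([
  {"turn":[0,0,0.0025],"dp":[0,0,0],"claw":0},
  {"turn":[0,0,0.0025],"dp":[0,0,0],"claw":0},
  {"turn":[0,0,0.0025],"dp":[0,0,0],"claw":0},
  {"turn":[0,0,0.0025],"dp":[0,0,0],"claw":0},
  {"turn":[0,0,0.0025],"dp":[0,0,0],"claw":0},
  {"turn":[0,0,0.0025],"dp":[0,0,0],"claw":0},
])

```text
t: 7.47
ee_pos: [494.7, 23.5, 126.0]
orientation: [-1.569, -0.089, 0.085]
ft_force: [-4.8, 0.9, 5.1]
width: 13.9
```

```bash
python3 - <<'E'
from h import *
st()
d=shot("side"); cv2.imwrite("pics/s4.png",cv2.resize(d["img"][150:260,200:320],(654,600))[...,::-1])
E
```

```text
t 7.47 pos [494.73  23.52 126.04] off [-0.47 -0.18] jaw 0.1104 ydir [ 0.002  0.    -1.   ] F [-4.82  0.91  5.12] M [ 0.067  0.899 -0.157] w 13.9 q6 -0.088 tq6 -0.224
```

View pics/s4.png

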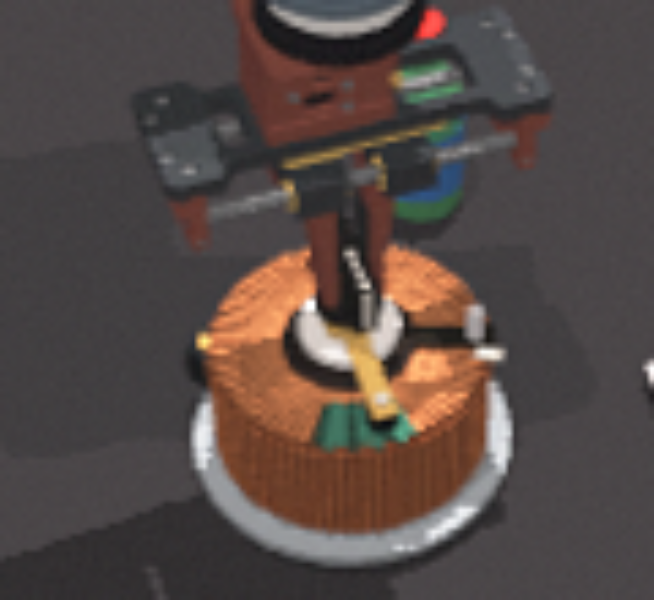

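In the image the brush arm has followed the knob anticlockwise (brush tip at about (382,402)). Next is the clockwise swing.

>>> jog_arm([
  {"turn":[0,0,-0.007],"dp":[0,0,0],"claw":0},
  {"turn":[0,0,-0.014],"dp":[0,0,0],"claw":0},
  {"turn":[0,0,-0.021],"dp":[0,0,0],"claw":0},
  {"turn":[0,0,-0.028],"dp":[0,0,0],"claw":0},
  {"turn":[0,0,-0.035],"dp":[0,0,0],"claw":0},
  {"turn":[0,0,-0.042],"dp":[0,0,0],"claw":0},
  {"turn":[0,0,-0.049],"dp":[0,0,0],"claw":0},
  {"turn":[0,0,-0.056],"dp":[0,0,0],"claw":0},
  {"turn":[0,0,-0.063],"dp":[0,0,0],"claw":0},
  {"turn":[0,0,-0.072],"dp":[0,0,0],"claw":0},
  {"turn":[0,0,-0.072],"dp":[0,0,0],"claw":0},
])

```text
t: 8.43
ee_pos: [494.7, 23.5, 126.0]
orientation: [-1.569, 0.091, -0.094]
ft_force: [-3.5, 0.5, 3.6]
width: 13.7
```

```bash
python3 - <<'E'
from h import *
st()
E
```

```text
t 8.43 pos [494.74  23.52 126.03] off [-0.46 -0.18] jaw -0.1178 ydir [ 0.002 -0.    -1.   ] F [-3.45  0.48  3.58] M [0.127 0.773 0.065] w 13.7 q6 0.141 tq6 0.420
```

>>> jog_arm([
  {"turn":[0,0,-0.004],"dp":[0,0,0],"claw":0},
  {"turn":[0,0,-0.008],"dp":[0,0,0],"claw":0},
  {"turn":[0,0,-0.012],"dp":[0,0,0],"claw":0},
  {"turn":[0,0,-0.016],"dp":[0,0,0],"claw":0},
  {"turn":[0,0,-0.016],"dp":[0,0,0],"claw":0},
])

```text
t: 8.85
ee_pos: [494.8, 23.5, 126.0]
orientation: [-1.567, 0.131, -0.135]
ft_force: [-2.9, 0.4, 4.2]
width: 14.1
```

```bash
cat > st.py <<'E'
from h import *
import sys
o=st(); ms=[o["moment"][2]]; tq=[o["joint_torque"][5]]
for i in range(int(sys.argv[1]) if len(sys.argv)>1 else 2):
    ctrl.get_image("side"); o=ctrl.get_obs(); ms.append(o["moment"][2]); tq.append(o["joint_torque"][5])
print("Mz",np.round(ms,3),"mean %.3f"%np.mean(ms),"tq6",np.round(tq,3))
E
python3 st.py
```

```text
t 8.85 pos [494.78  23.5  126.03] off [-0.42 -0.2 ] jaw -0.1690 ydir [ 0.002 -0.    -1.   ] F [-2.86  0.44  4.2 ] M [0.124 0.851 0.029] w 14.1 q6 0.193 tq6 0.228
Mz [0.029 0.051 0.025] mean 0.035 tq6 [0.228 0.144 0.081]
```

>>> jog_arm([
  {"turn":[0,0,-0.004],"dp":[0,0,0],"claw":0},
  {"turn":[0,0,-0.008],"dp":[0,0,0],"claw":0},
  {"turn":[0,0,-0.012],"dp":[0,0,0],"claw":0},
  {"turn":[0,0,-0.018],"dp":[0,0,0],"claw":0},
  {"turn":[0,0,-0.018],"dp":[0,0,0],"claw":0},
])

```text
t: 9.37
ee_pos: [494.8, 23.5, 126.1]
orientation: [-1.564, 0.175, -0.18]
ft_force: [-4.1, 0.7, 2.7]
width: 13.8
```

```bash
python3 st.py
```

```text
t 9.37 pos [494.83  23.52 126.06] off [-0.37 -0.18] jaw -0.2260 ydir [ 0.003 -0.    -1.   ] F [-4.09  0.71  2.72] M [0.105 0.871 0.032] w 13.8 q6 0.250 tq6 0.288
Mz [0.032 0.035 0.075] mean 0.047 tq6 [0.288 0.178 0.09 ]
```

>>> jog_arm([
  {"turn":[0,0,-0.004],"dp":[0,0,0],"claw":0},
  {"turn":[0,0,-0.008],"dp":[0,0,0],"claw":0},
  {"turn":[0,0,-0.012],"dp":[0,0,0],"claw":0},
  {"turn":[0,0,-0.018],"dp":[0,0,0],"claw":0},
  {"turn":[0,0,-0.018],"dp":[0,0,0],"claw":0},
])

```text
t: 9.88
ee_pos: [494.8, 23.5, 126.0]
orientation: [-1.56, 0.22, -0.224]
ft_force: [-2.6, 0.7, 3.9]
width: 13.7
```

```bash
python3 st.py
```

```text
t 9.88 pos [494.82  23.49 126.03] off [-0.38 -0.21] jaw -0.2826 ydir [ 0.003 -0.    -1.   ] F [-2.59  0.74  3.87] M [0.104 0.831 0.053] w 13.7 q6 0.307 tq6 0.288
Mz [0.053 0.051 0.034] mean 0.046 tq6 [0.288 0.178 0.09 ]
```

>>> jog_arm([
  {"turn":[0,0,-0.004],"dp":[0,0,0],"claw":0},
  {"turn":[0,0,-0.008],"dp":[0,0,0],"claw":0},
  {"turn":[0,0,-0.012],"dp":[0,0,0],"claw":0},
  {"turn":[0,0,-0.018],"dp":[0,0,0],"claw":0},
  {"turn":[0,0,-0.018],"dp":[0,0,0],"claw":0},
])

```text
t: 10.4
ee_pos: [494.8, 23.5, 126.0]
orientation: [-1.554, 0.264, -0.268]
ft_force: [-3.7, 0.2, 4.3]
width: 13.9
```

```bash
python3 st.py
```

```text
t 10.40 pos [494.83  23.51 126.05] off [-0.37 -0.19] jaw -0.3393 ydir [ 0.003 -0.001 -1.   ] F [-3.68  0.24  4.29] M [0.138 0.811 0.004] w 13.9 q6 0.364 tq6 0.282
Mz [ 0.004  0.098 -0.005] mean 0.032 tq6 [0.282 0.171 0.082]
```

>>> jog_arm([
  {"turn":[0,0,-0.004],"dp":[0,0,0],"claw":0},
  {"turn":[0,0,-0.008],"dp":[0,0,0],"claw":0},
  {"turn":[0,0,-0.012],"dp":[0,0,0],"claw":0},
  {"turn":[0,0,-0.018],"dp":[0,0,0],"claw":0},
  {"turn":[0,0,-0.018],"dp":[0,0,0],"claw":0},
])

```text
t: 10.92
ee_pos: [494.8, 23.5, 126.0]
orientation: [-1.549, 0.308, -0.312]
ft_force: [-2.7, 0.7, 3.2]
width: 14.3
```

```bash
python3 st.py
```

```text
t 10.92 pos [494.83  23.51 126.02] off [-0.37 -0.19] jaw -0.3957 ydir [ 0.002 -0.001 -1.   ] F [-2.72  0.67  3.23] M [0.164 0.799 0.156] w 14.3 q6 0.420 tq6 0.376
Mz [0.156 0.111 0.115] mean 0.127 tq6 [0.376 0.262 0.172]
```

>>> jog_arm([
  {"turn":[0,0,-0.004],"dp":[0,0,0],"claw":0},
  {"turn":[0,0,-0.008],"dp":[0,0,0],"claw":0},
  {"turn":[0,0,-0.008],"dp":[0,0,0],"claw":0},
  {"turn":[0,0,-0.008],"dp":[0,0,0],"claw":0},
  {"turn":[0,0,-0.008],"dp":[0,0,0],"claw":0},
  {"turn":[0,0,-0.008],"dp":[0,0,0],"claw":0},
])

```text
t: 11.52
ee_pos: [494.9, 23.5, 126.0]
orientation: [-1.546, 0.327, -0.331]
ft_force: [-2.6, 1.2, 3.6]
width: 13.8
```

```bash
python3 st.py 4
```

```text
t 11.52 pos [494.87  23.49 126.03] off [-0.33 -0.21] jaw -0.4192 ydir [ 0.003 -0.001 -1.   ] F [-2.61  1.21  3.57] M [0.102 0.752 0.248] w 13.8 q6 0.444 tq6 0.209
Mz [0.248 0.205 0.194 0.221 0.165] mean 0.206 tq6 [0.209 0.209 0.209 0.209 0.21 ]
```

>>> jog_arm([
  {"turn":[0,0,0.007],"dp":[0,0,0],"claw":0},
  {"turn":[0,0,0.021],"dp":[0,0,0],"claw":0},
  {"turn":[0,0,0.036],"dp":[0,0,0],"claw":0},
  {"turn":[0,0,0.051],"dp":[0,0,0],"claw":0},
  {"turn":[0,0,0.066],"dp":[0,0,0],"claw":0},
  {"turn":[0,0,0.081],"dp":[0,0,0],"claw":0},
  {"turn":[0,0,0.096],"dp":[0,0,0],"claw":0},
  {"turn":[0,0,0.111],"dp":[0,0,0],"claw":0},
  {"turn":[0,0,0.126],"dp":[0,0,0],"claw":0},
  {"turn":[0,0,0.141],"dp":[0,0,0],"claw":0},
  {"turn":[0,0,0.153],"dp":[0,0,0],"claw":0},
  {"turn":[0,0,0.159],"dp":[0,0,0],"claw":0},
])

```text
t: 12.72
ee_pos: [494.7, 23.5, 126.0]
orientation: [-1.569, -0.067, 0.063]
ft_force: [-3.2, 0.8, 4.4]
width: 13.9
```

>>> jog_arm([
  {"turn":[0,0,0],"dp":[0,0,0],"claw":0},
])

```text
t: 12.8
ee_pos: [494.7, 23.5, 126.0]
orientation: [-1.569, -0.067, 0.063]
ft_force: [-3.9, 0.8, 3.3]
width: 13.7
```

```bash
python3 st.py 4
```

```text
t 12.80 pos [494.69  23.52 126.03] off [-0.51 -0.18] jaw 0.0830 ydir [ 0.002  0.001 -1.   ] F [-3.93  0.84  3.27] M [ 0.013  0.704 -0.073] w 13.7 q6 -0.061 tq6 -0.316
Mz [-0.073 -0.037 -0.088 -0.05  -0.062] mean -0.062 tq6 [-0.316 -0.177 -0.12  -0.067 -0.049]
```

>>> jog_arm([
  {"turn":[0,0,0.005],"dp":[0,0,0],"claw":0},
  {"turn":[0,0,0.01],"dp":[0,0,0],"claw":0},
  {"turn":[0,0,0.015],"dp":[0,0,0],"claw":0},
  {"turn":[0,0,0.018],"dp":[0,0,0],"claw":0},
  {"turn":[0,0,0.018],"dp":[0,0,0],"claw":0},
])

```text
t: 13.42
ee_pos: [494.7, 23.5, 126.0]
orientation: [-1.567, -0.111, 0.107]
ft_force: [-2.7, 0.9, 4.6]
width: 13.9
```

```bash
python3 st.py 3
```

```text
t 13.42 pos [494.71  23.52 126.03] off [-0.49 -0.18] jaw 0.1390 ydir [ 0.002  0.001 -1.   ] F [-2.67  0.92  4.59] M [ 0.087  0.772 -0.033] w 13.9 q6 -0.117 tq6 -0.213
Mz [-0.033 -0.024 -0.051  0.002] mean -0.026 tq6 [-0.213 -0.133 -0.08  -0.06 ]
```

Gained on the anticlockwise side. I continue.

>>> jog_arm([
  {"turn":[0,0,0.005],"dp":[0,0,0],"claw":0},
  {"turn":[0,0,0.01],"dp":[0,0,0],"claw":0},
  {"turn":[0,0,0.015],"dp":[0,0,0],"claw":0},
  {"turn":[0,0,0.019],"dp":[0,0,0],"claw":0},
  {"turn":[0,0,0.019],"dp":[0,0,0],"claw":0},
])

```text
t: 13.98
ee_pos: [494.7, 23.5, 126.0]
orientation: [-1.564, -0.158, 0.154]
ft_force: [-3.3, 0.9, 3.6]
width: 14.1
```

```bash
python3 st.py 3
```

```text
t 13.98 pos [494.71  23.53 126.04] off [-0.49 -0.17] jaw 0.1989 ydir [ 0.002  0.001 -1.   ] F [-3.26  0.89  3.6 ] M [ 0.008  0.841 -0.09 ] w 14.1 q6 -0.177 tq6 -0.235
Mz [-0.09  -0.014 -0.048  0.023] mean -0.032 tq6 [-0.235 -0.142 -0.077 -0.052]
```

>>> jog_arm([
  {"turn":[0,0,0.005],"dp":[0,0,0],"claw":0},
  {"turn":[0,0,0.01],"dp":[0,0,0],"claw":0},
  {"turn":[0,0,0.015],"dp":[0,0,0],"claw":0},
  {"turn":[0,0,0.019],"dp":[0,0,0],"claw":0},
  {"turn":[0,0,0.019],"dp":[0,0,0],"claw":0},
])

```text
t: 14.55
ee_pos: [494.7, 23.5, 126.0]
orientation: [-1.56, -0.205, 0.201]
ft_force: [-3.7, 0.4, 4.3]
width: 13.9
```

```bash
python3 st.py 3
```

```text
t 14.55 pos [494.7   23.54 126.04] off [-0.5  -0.16] jaw 0.2585 ydir [ 0.002  0.001 -1.   ] F [-3.7   0.44  4.27] M [-0.016  0.811 -0.051] w 13.9 q6 -0.237 tq6 -0.246
Mz [-0.051 -0.002 -0.048 -0.104] mean -0.051 tq6 [-0.246 -0.152 -0.086 -0.061]
```

>>> jog_arm([
  {"turn":[0,0,0.005],"dp":[0,0,0],"claw":0},
  {"turn":[0,0,0.01],"dp":[0,0,0],"claw":0},
  {"turn":[0,0,0.015],"dp":[0,0,0],"claw":0},
  {"turn":[0,0,0.017],"dp":[0,0,0],"claw":0},
  {"turn":[0,0,0.017],"dp":[0,0,0],"claw":0},
])

```text
t: 15.12
ee_pos: [494.7, 23.5, 126.0]
orientation: [-1.556, -0.246, 0.242]
ft_force: [-2.8, 1.4, 4.3]
width: 14.0
```

```bash
python3 st.py 3
```

```text
t 15.12 pos [494.66  23.53 126.04] off [-0.54 -0.17] jaw 0.3112 ydir [ 0.002  0.001 -1.   ] F [-2.8   1.45  4.32] M [-0.072  0.787 -0.222] w 14.0 q6 -0.290 tq6 -0.354
Mz [-0.222 -0.237 -0.195 -0.22 ] mean -0.219 tq6 [-0.354 -0.285 -0.245 -0.23 ]
```

Second anticlockwise bind at jaw angle 0.31. I hold, then swing clockwise to the previous bound.

>>> jog_arm([
  {"turn":[0,0,0.001],"dp":[0,0,0],"claw":0},
  {"turn":[0,0,0.001],"dp":[0,0,0],"claw":0},
  {"turn":[0,0,0.001],"dp":[0,0,0],"claw":0},
  {"turn":[0,0,-0.007],"dp":[0,0,0],"claw":0},
  {"turn":[0,0,-0.022],"dp":[0,0,0],"claw":0},
  {"turn":[0,0,-0.037],"dp":[0,0,0],"claw":0},
  {"turn":[0,0,-0.052],"dp":[0,0,0],"claw":0},
  {"turn":[0,0,-0.067],"dp":[0,0,0],"claw":0},
  {"turn":[0,0,-0.082],"dp":[0,0,0],"claw":0},
  {"turn":[0,0,-0.097],"dp":[0,0,0],"claw":0},
  {"turn":[0,0,-0.112],"dp":[0,0,0],"claw":0},
  {"turn":[0,0,-0.12],"dp":[0,0,0],"claw":0},
])

```text
t: 16.27
ee_pos: [494.8, 23.5, 126.0]
orientation: [-1.57, 0.052, -0.055]
ft_force: [-3.1, 0.0, 3.6]
width: 13.5
```

>>> jog_arm([
  {"turn":[0,0,-0.013],"dp":[0,0,0],"claw":0},
  {"turn":[0,0,-0.028],"dp":[0,0,0],"claw":0},
  {"turn":[0,0,-0.043],"dp":[0,0,0],"claw":0},
  {"turn":[0,0,-0.058],"dp":[0,0,0],"claw":0},
  {"turn":[0,0,-0.073],"dp":[0,0,0],"claw":0},
  {"turn":[0,0,-0.088],"dp":[0,0,0],"claw":0},
  {"turn":[0,0,-0.095],"dp":[0,0,0],"claw":0},
  {"turn":[0,0,-0.095],"dp":[0,0,0],"claw":0},
])

```text
t: 16.93
ee_pos: [494.8, 23.5, 126.0]
orientation: [-1.552, 0.286, -0.29]
ft_force: [-3.0, 1.0, 3.5]
width: 13.8
```

```bash
python3 st.py 3
```

```text
t 16.93 pos [494.8   23.52 126.03] off [-0.4  -0.18] jaw -0.3665 ydir [ 0.003 -0.001 -1.   ] F [-3.04  0.95  3.46] M [0.071 0.841 0.033] w 13.8 q6 0.391 tq6 0.427
Mz [0.033 0.067 0.016 0.046] mean 0.040 tq6 [0.427 0.213 0.085 0.041]
```

>>> jog_arm([
  {"turn":[0,0,-0.005],"dp":[0,0,0],"claw":0},
  {"turn":[0,0,-0.01],"dp":[0,0,0],"claw":0},
  {"turn":[0,0,-0.015],"dp":[0,0,0],"claw":0},
  {"turn":[0,0,-0.018],"dp":[0,0,0],"claw":0},
  {"turn":[0,0,-0.018],"dp":[0,0,0],"claw":0},
])

```text
t: 17.5
ee_pos: [494.8, 23.5, 126.0]
orientation: [-1.545, 0.329, -0.334]
ft_force: [-2.4, 0.3, 2.7]
width: 14.1
```

```bash
python3 st.py 3
```

```text
t 17.50 pos [494.85  23.51 126.03] off [-0.35 -0.19] jaw -0.4226 ydir [ 0.003 -0.001 -1.   ] F [-2.42  0.26  2.75] M [0.073 0.814 0.045] w 14.1 q6 0.447 tq6 0.210
Mz [0.045 0.054 0.032 0.04 ] mean 0.043 tq6 [0.21  0.13  0.077 0.058]
```

>>> jog_arm([
  {"turn":[0,0,-0.005],"dp":[0,0,0],"claw":0},
  {"turn":[0,0,-0.01],"dp":[0,0,0],"claw":0},
  {"turn":[0,0,-0.015],"dp":[0,0,0],"claw":0},
  {"turn":[0,0,-0.019],"dp":[0,0,0],"claw":0},
  {"turn":[0,0,-0.019],"dp":[0,0,0],"claw":0},
])

```text
t: 18.07
ee_pos: [494.8, 23.5, 126.0]
orientation: [-1.538, 0.376, -0.38]
ft_force: [-2.6, 0.3, 3.6]
width: 13.9
```

```bash
python3 st.py 3
```

```text
t 18.07 pos [494.81  23.53 126.02] off [-0.39 -0.17] jaw -0.4825 ydir [ 0.002 -0.001 -1.   ] F [-2.62  0.29  3.58] M [0.1   0.846 0.035] w 13.9 q6 0.508 tq6 0.242
Mz [0.035 0.045 0.109 0.036] mean 0.056 tq6 [0.242 0.148 0.082 0.057]
```

>>> jog_arm([
  {"turn":[0,0,-0.005],"dp":[0,0,0],"claw":0},
  {"turn":[0,0,-0.01],"dp":[0,0,0],"claw":0},
  {"turn":[0,0,-0.015],"dp":[0,0,0],"claw":0},
  {"turn":[0,0,-0.019],"dp":[0,0,0],"claw":0},
  {"turn":[0,0,-0.019],"dp":[0,0,0],"claw":0},
])

```text
t: 18.63
ee_pos: [494.8, 23.5, 126.0]
orientation: [-1.529, 0.423, -0.427]
ft_force: [-3.1, 0.2, 3.8]
width: 13.7
```

```bash
python3 st.py 3
```

```text
t 18.63 pos [494.82  23.5  126.01] off [-0.38 -0.2 ] jaw -0.5421 ydir [ 0.002 -0.001 -1.   ] F [-3.14  0.15  3.8 ] M [0.029 0.761 0.093] w 13.7 q6 0.567 tq6 0.230
Mz [ 0.093 -0.014 -0.001  0.09 ] mean 0.042 tq6 [0.23  0.136 0.07  0.044]
```

>>> jog_arm([
  {"turn":[0,0,-0.005],"dp":[0,0,0],"claw":0},
  {"turn":[0,0,-0.01],"dp":[0,0,0],"claw":0},
  {"turn":[0,0,-0.015],"dp":[0,0,0],"claw":0},
  {"turn":[0,0,-0.019],"dp":[0,0,0],"claw":0},
  {"turn":[0,0,-0.019],"dp":[0,0,0],"claw":0},
])

```text
t: 19.2
ee_pos: [494.9, 23.5, 126.0]
orientation: [-1.519, 0.469, -0.473]
ft_force: [-2.3, -0.0, 3.7]
width: 14.0
```

```bash
python3 st.py 4
```

```text
t 19.20 pos [494.89  23.52 126.05] off [-0.31 -0.18] jaw -0.6017 ydir [ 0.002 -0.001 -1.   ] F [-2.33 -0.04  3.68] M [0.047 0.832 0.031] w 14.0 q6 0.627 tq6 0.230
Mz [0.031 0.008 0.008 0.054 0.005] mean 0.021 tq6 [0.23  0.136 0.07  0.045 0.036]
```

>>> jog_arm([
  {"turn":[0,0,-0.005],"dp":[0,0,0],"claw":0},
  {"turn":[0,0,-0.01],"dp":[0,0,0],"claw":0},
  {"turn":[0,0,-0.015],"dp":[0,0,0],"claw":0},
  {"turn":[0,0,-0.019],"dp":[0,0,0],"claw":0},
  {"turn":[0,0,-0.019],"dp":[0,0,0],"claw":0},
])

```text
t: 19.82
ee_pos: [494.9, 23.5, 126.0]
orientation: [-1.509, 0.516, -0.52]
ft_force: [-2.5, -0.2, 2.9]
width: 14.0
```

```bash
python3 st.py 4
```

```text
t 19.82 pos [494.86  23.5  126.03] off [-0.34 -0.2 ] jaw -0.6614 ydir [ 0.002 -0.001 -1.   ] F [-2.52 -0.19  2.93] M [0.07  0.793 0.073] w 14.0 q6 0.687 tq6 0.230
Mz [ 0.073  0.051  0.05   0.082 -0.008] mean 0.049 tq6 [0.23  0.136 0.07  0.045 0.036]
```

The brush passed the largest bound it could still have had clockwise (−0.58 rad), so it has broken free. I wind anticlockwise across the known range, then look.

>>> jog_arm([
  {"turn":[0,0,0.006],"dp":[0,0,0],"claw":0},
  {"turn":[0,0,0.018],"dp":[0,0,0],"claw":0},
  {"turn":[0,0,0.032],"dp":[0,0,0],"claw":0},
  {"turn":[0,0,0.046],"dp":[0,0,0],"claw":0},
  {"turn":[0,0,0.06],"dp":[0,0,0],"claw":0},
  {"turn":[0,0,0.074],"dp":[0,0,0],"claw":0},
  {"turn":[0,0,0.088],"dp":[0,0,0],"claw":0},
  {"turn":[0,0,0.102],"dp":[0,0,0],"claw":0},
  {"turn":[0,0,0.116],"dp":[0,0,0],"claw":0},
  {"turn":[0,0,0.13],"dp":[0,0,0],"claw":0},
  {"turn":[0,0,0.144],"dp":[0,0,0],"claw":0},
  {"turn":[0,0,0.15],"dp":[0,0,0],"claw":0},
])

```text
t: 21.02
ee_pos: [494.8, 23.5, 126.0]
orientation: [-1.566, 0.144, -0.148]
ft_force: [-2.2, 0.3, 3.3]
width: 13.7
```

>>> jog_arm([
  {"turn":[0,0,0.01],"dp":[0,0,0],"claw":0},
  {"turn":[0,0,0.022],"dp":[0,0,0],"claw":0},
  {"turn":[0,0,0.036],"dp":[0,0,0],"claw":0},
  {"turn":[0,0,0.05],"dp":[0,0,0],"claw":0},
  {"turn":[0,0,0.064],"dp":[0,0,0],"claw":0},
  {"turn":[0,0,0.078],"dp":[0,0,0],"claw":0},
  {"turn":[0,0,0.092],"dp":[0,0,0],"claw":0},
  {"turn":[0,0,0.106],"dp":[0,0,0],"claw":0},
  {"turn":[0,0,0.12],"dp":[0,0,0],"claw":0},
  {"turn":[0,0,0.134],"dp":[0,0,0],"claw":0},
  {"turn":[0,0,0.145],"dp":[0,0,0],"claw":0},
  {"turn":[0,0,0.145],"dp":[0,0,0],"claw":0},
])

```text
t: 22.02
ee_pos: [494.7, 23.5, 126.0]
orientation: [-1.56, -0.214, 0.211]
ft_force: [-3.5, -0.1, 3.7]
width: 13.8
```

```bash
python3 st.py 2
```

```text
t 22.02 pos [494.66  23.54 126.02] off [-0.54 -0.16] jaw 0.2705 ydir [ 0.002  0.001 -1.   ] F [-3.53 -0.06  3.71] M [-0.066  0.774 -0.013] w 13.8 q6 -0.249 tq6 -0.538
Mz [-0.013  0.003 -0.02 ] mean -0.010 tq6 [-0.538 -0.274 -0.094]
```

Probe past the old bound in 0.06 rad steps.

>>> jog_arm([
  {"turn":[0,0,0.005],"dp":[0,0,0],"claw":0},
  {"turn":[0,0,0.01],"dp":[0,0,0],"claw":0},
  {"turn":[0,0,0.015],"dp":[0,0,0],"claw":0},
  {"turn":[0,0,0.02],"dp":[0,0,0],"claw":0},
  {"turn":[0,0,0.02],"dp":[0,0,0],"claw":0},
])

```text
t: 22.53
ee_pos: [494.7, 23.5, 126.0]
orientation: [-1.554, -0.262, 0.259]
ft_force: [-3.8, 0.3, 5.1]
width: 14.1
```

```bash
python3 st.py 3
```

```text
t 22.53 pos [494.69  23.55 126.04] off [-0.51 -0.15] jaw 0.3322 ydir [ 0.002  0.001 -1.   ] F [-3.83  0.28  5.09] M [-0.053  0.724 -0.036] w 14.1 q6 -0.311 tq6 -0.258
Mz [-0.036 -0.038 -0.011 -0.048] mean -0.033 tq6 [-0.258 -0.152 -0.074 -0.045]
```

>>> jog_arm([
  {"turn":[0,0,0.005],"dp":[0,0,0],"claw":0},
  {"turn":[0,0,0.01],"dp":[0,0,0],"claw":0},
  {"turn":[0,0,0.015],"dp":[0,0,0],"claw":0},
  {"turn":[0,0,0.022],"dp":[0,0,0],"claw":0},
  {"turn":[0,0,0.022],"dp":[0,0,0],"claw":0},
])

```text
t: 23.1
ee_pos: [494.7, 23.5, 126.0]
orientation: [-1.547, -0.317, 0.313]
ft_force: [-3.2, -0.1, 3.6]
width: 13.5
```

```bash
python3 st.py 3
```

```text
t 23.10 pos [494.7   23.53 126.04] off [-0.5  -0.17] jaw 0.4018 ydir [ 0.002  0.001 -1.   ] F [-3.23 -0.15  3.59] M [-0.035  0.768 -0.024] w 13.5 q6 -0.380 tq6 -0.320
Mz [-0.024 -0.004 -0.04  -0.105] mean -0.043 tq6 [-0.32  -0.188 -0.084 -0.044]
```

>>> jog_arm([
  {"turn":[0,0,0.005],"dp":[0,0,0],"claw":0},
  {"turn":[0,0,0.01],"dp":[0,0,0],"claw":0},
  {"turn":[0,0,0.015],"dp":[0,0,0],"claw":0},
  {"turn":[0,0,0.022],"dp":[0,0,0],"claw":0},
  {"turn":[0,0,0.022],"dp":[0,0,0],"claw":0},
])

```text
t: 23.67
ee_pos: [494.7, 23.5, 126.0]
orientation: [-1.538, -0.371, 0.367]
ft_force: [-3.5, 0.3, 3.8]
width: 13.8
```

```bash
python3 st.py 3
```

```text
t 23.67 pos [494.65  23.53 126.02] off [-0.55 -0.17] jaw 0.4708 ydir [ 0.002  0.001 -1.   ] F [-3.51  0.33  3.77] M [-0.093  0.76  -0.06 ] w 13.8 q6 -0.450 tq6 -0.320
Mz [-0.06  -0.026 -0.016  0.032] mean -0.018 tq6 [-0.32  -0.189 -0.084 -0.044]
```

>>> jog_arm([
  {"turn":[0,0,0.005],"dp":[0,0,0],"claw":0},
  {"turn":[0,0,0.01],"dp":[0,0,0],"claw":0},
  {"turn":[0,0,0.015],"dp":[0,0,0],"claw":0},
  {"turn":[0,0,0.022],"dp":[0,0,0],"claw":0},
  {"turn":[0,0,0.022],"dp":[0,0,0],"claw":0},
])

```text
t: 24.23
ee_pos: [494.7, 23.5, 126.0]
orientation: [-1.528, -0.425, 0.421]
ft_force: [-3.0, 0.1, 4.3]
width: 13.7
```

```bash
python3 st.py 3
python3 - <<'E'
from h import *
d=shot("side"); cv2.imwrite("pics/s5.png",cv2.resize(d["img"][150:260,200:320],(654,600))[...,::-1])
E
```

```text
t 24.23 pos [494.65  23.52 126.03] off [-0.55 -0.18] jaw 0.5398 ydir [ 0.002  0.002 -1.   ] F [-2.97  0.15  4.33] M [-0.1    0.765  0.037] w 13.7 q6 -0.519 tq6 -0.320
Mz [ 0.037 -0.041 -0.017 -0.049] mean -0.018 tq6 [-0.32  -0.188 -0.084 -0.044]
```

View pics/s5.png

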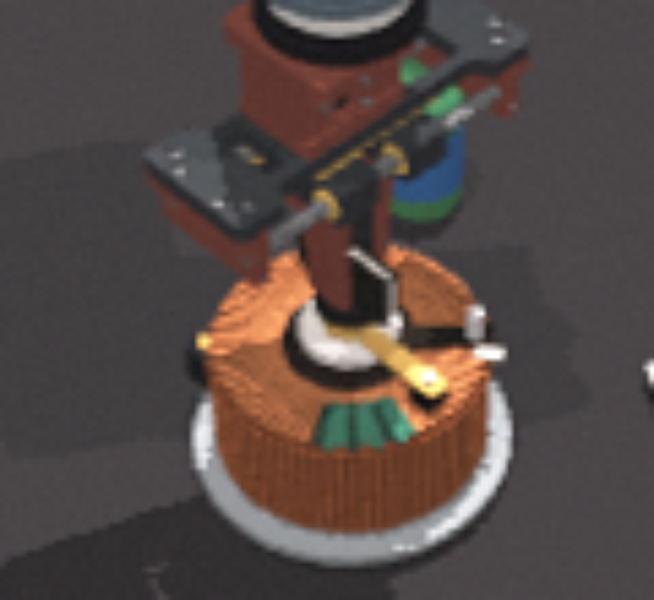

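The brush is free and has left the oxidised track, with the tip at about (430,380). I wind on to about 0.14 rad short of the stop.

>>> jog_arm([
  {"turn":[0,0,0.007],"dp":[0,0,0],"claw":0},
  {"turn":[0,0,0.021],"dp":[0,0,0],"claw":0},
  {"turn":[0,0,0.037],"dp":[0,0,0],"claw":0},
  {"turn":[0,0,0.053],"dp":[0,0,0],"claw":0},
  {"turn":[0,0,0.069],"dp":[0,0,0],"claw":0},
  {"turn":[0,0,0.085],"dp":[0,0,0],"claw":0},
  {"turn":[0,0,0.101],"dp":[0,0,0],"claw":0},
  {"turn":[0,0,0.117],"dp":[0,0,0],"claw":0},
  {"turn":[0,0,0.133],"dp":[0,0,0],"claw":0},
  {"turn":[0,0,0.148],"dp":[0,0,0],"claw":0},
  {"turn":[0,0,0.16],"dp":[0,0,0],"claw":0},
  {"turn":[0,0,0.165],"dp":[0,0,0],"claw":0},
])

```text
t: 25.43
ee_pos: [494.6, 23.5, 126.0]
orientation: [-1.407, -0.825, 0.823]
ft_force: [-4.4, 0.1, 5.2]
width: 13.8
```

```bash
python3 st.py 5
python3 - <<'E'
from h import *
d=shot("side"); cv2.imwrite("pics/s6.png",cv2.resize(d["img"][150:260,200:320],(654,600))[...,::-1]); np.savez("s6.npz",**d)
E
```

```text
t 25.43 pos [494.56  23.47 126.03] off [-0.64 -0.23] jaw 1.0589 ydir [ 0.001  0.002 -1.   ] F [-4.41  0.12  5.23] M [-0.158  0.802 -0.088] w 13.8 q6 -1.039 tq6 -0.138
Mz [-0.088 -0.038 -0.079 -0.057 -0.042 -0.034] mean -0.056 tq6 [-0.138 -0.124 -0.287 -0.127 -0.056 -0.032]
```

View pics/s6.png

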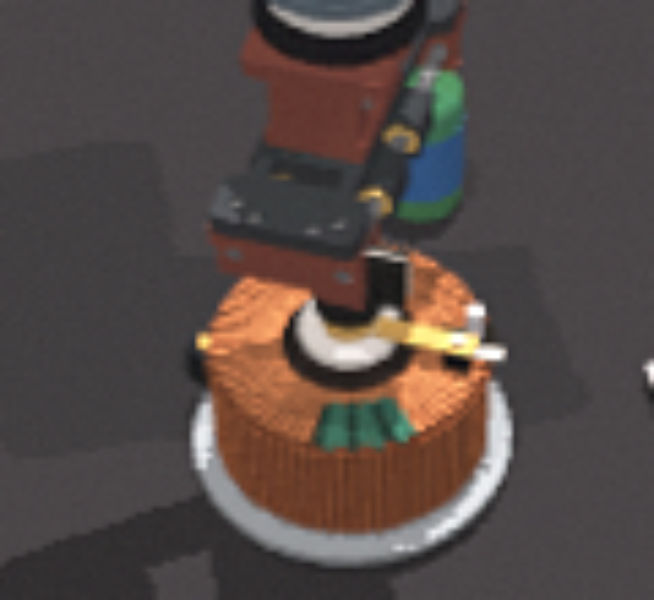

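>>> jog_arm([
  {"turn":[0,0,0.005],"dp":[0,0,0],"claw":0},
  {"turn":[0,0,0.01],"dp":[0,0,0],"claw":0},
  {"turn":[0,0,0.015],"dp":[0,0,0],"claw":0},
  {"turn":[0,0,0.02],"dp":[0,0,0],"claw":0},
  {"turn":[0,0,0.02],"dp":[0,0,0],"claw":0},
])

```text
t: 26.15
ee_pos: [494.6, 23.5, 126.0]
orientation: [-1.388, -0.872, 0.87]
ft_force: [-4.3, -0.4, 4.9]
width: 13.4
```

```bash
python3 st.py 5
```

```text
t 26.15 pos [494.58  23.46 126.01] off [-0.62 -0.24] jaw 1.1200 ydir [ 0.     0.002 -1.   ] F [-4.28 -0.43  4.93] M [-0.227  0.784 -0.03 ] w 13.4 q6 -1.100 tq6 -0.259
Mz [-0.03   0.021 -0.01  -0.037 -0.009 -0.018] mean -0.014 tq6 [-0.259 -0.153 -0.075 -0.045 -0.035 -0.032]
```

>>> jog_arm([
  {"turn":[0,0,0.005],"dp":[0,0,0],"claw":0},
  {"turn":[0,0,0.01],"dp":[0,0,0],"claw":0},
  {"turn":[0,0,0.015],"dp":[0,0,0],"claw":0},
  {"turn":[0,0,0.015],"dp":[0,0,0],"claw":0},
  {"turn":[0,0,0.015],"dp":[0,0,0],"claw":0},
])

```text
t: 26.82
ee_pos: [494.6, 23.5, 126.0]
orientation: [-1.372, -0.907, 0.905]
ft_force: [-3.7, -0.1, 3.7]
width: 13.9
```

```bash
python3 st.py 5
```

```text
t 26.82 pos [494.56  23.46 126.02] off [-0.64 -0.24] jaw 1.1659 ydir [ 0.     0.002 -1.   ] F [-3.71 -0.06  3.7 ] M [-0.332  0.73   0.003] w 13.9 q6 -1.146 tq6 -0.094
Mz [ 0.003 -0.026 -0.051 -0.035 -0.013 -0.028] mean -0.025 tq6 [-0.094 -0.052 -0.037 -0.033 -0.031 -0.031]
```

>>> jog_arm([
  {"turn":[0,0,0.004],"dp":[0,0,0],"claw":0},
  {"turn":[0,0,0.008],"dp":[0,0,0],"claw":0},
  {"turn":[0,0,0.012],"dp":[0,0,0],"claw":0},
  {"turn":[0,0,0.012],"dp":[0,0,0],"claw":0},
  {"turn":[0,0,0.012],"dp":[0,0,0],"claw":0},
])

```text
t: 27.48
ee_pos: [494.6, 23.5, 126.0]
orientation: [-1.359, -0.935, 0.933]
ft_force: [-4.7, -1.6, 4.1]
width: 13.7
```

```bash
python3 st.py 5
```

```text
t 27.48 pos [494.55  23.45 126.02] off [-0.65 -0.25] jaw 1.2035 ydir [ 0.     0.002 -1.   ] F [-4.71 -1.56  4.12] M [-0.309  0.776 -0.07 ] w 13.7 q6 -1.184 tq6 -0.111
Mz [-0.07  -0.08  -0.052 -0.029 -0.063 -0.04 ] mean -0.056 tq6 [-0.111 -0.077 -0.065 -0.062 -0.061 -0.061]
```

>>> jog_arm([
  {"turn":[0,0,0.003],"dp":[0,0,0],"claw":0},
  {"turn":[0,0,0.006],"dp":[0,0,0],"claw":0},
  {"turn":[0,0,0.006],"dp":[0,0,0],"claw":0},
  {"turn":[0,0,0.006],"dp":[0,0,0],"claw":0},
])

```text
t: 28.07
ee_pos: [494.6, 23.4, 126.0]
orientation: [-1.353, -0.95, 0.947]
ft_force: [-4.0, -1.7, 4.9]
width: 13.8
```

```bash
python3 st.py 5
python3 - <<'E'
from h import *
d=shot("side"); cv2.imwrite("pics/s7.png",cv2.resize(d["img"][180:240,230:300],(700,600),interpolation=cv2.INTER_CUBIC)[...,::-1])
E
```

```text
t 28.07 pos [494.56  23.44 126.03] off [-0.64 -0.26] jaw 1.2222 ydir [ 0.     0.002 -1.   ] F [-3.99 -1.74  4.91] M [-0.272  0.831 -0.128] w 13.8 q6 -1.202 tq6 -0.174
Mz [-0.128 -0.081 -0.091 -0.173 -0.177 -0.174] mean -0.137 tq6 [-0.174 -0.149 -0.141 -0.138 -0.137 -0.137]
```

View pics/s7.png

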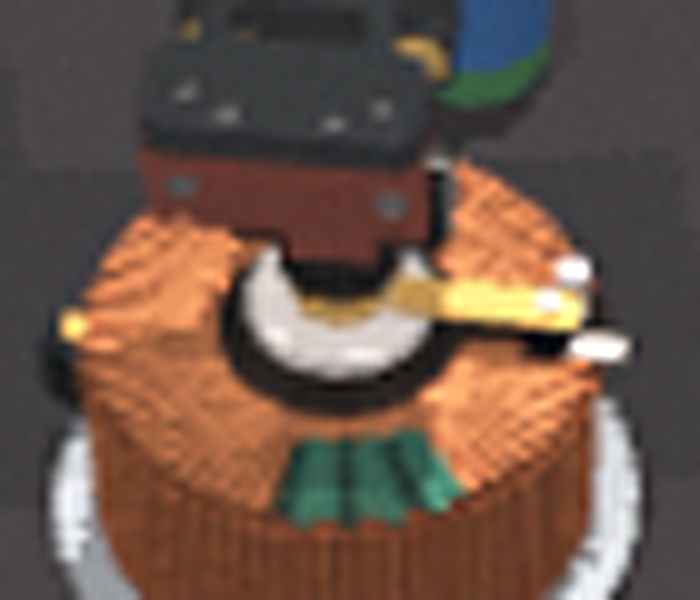

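Against the stop: the brush touches the pin at about (570,275) and torque rises to 0.14 N m (bend about 0.028). I ease back that bend, then open.

>>> jog_arm([
  {"turn":[0,0,-0.004],"dp":[0,0,0],"claw":0},
  {"turn":[0,0,-0.0075],"dp":[0,0,0],"claw":0},
  {"turn":[0,0,-0.0075],"dp":[0,0,0],"claw":0},
  {"turn":[0,0,-0.0075],"dp":[0,0,0],"claw":0},
])

```text
t: 28.7
ee_pos: [494.5, 23.4, 126.0]
orientation: [-1.361, -0.932, 0.93]
ft_force: [-3.8, -1.4, 5.2]
width: 14.2
```

```bash
python3 st.py 5
```

```text
t 28.70 pos [494.55  23.44 126.02] off [-0.65 -0.26] jaw 1.1987 ydir [ 0.     0.002 -1.   ] F [-3.78 -1.38  5.16] M [-0.27   0.791 -0.03 ] w 14.2 q6 -1.179 tq6 0.011
Mz [-0.03  -0.047  0.03  -0.015 -0.046 -0.038] mean -0.024 tq6 [ 0.011 -0.019 -0.029 -0.032 -0.033 -0.033]
```

>>> jog_arm([
  {"turn":[0,0,0],"dp":[0,0,0],"claw":0.3},
  {"turn":[0,0,0],"dp":[0,0,0],"claw":0.5},
  {"turn":[0,0,0],"dp":[0,0,0],"claw":0.7},
  {"turn":[0,0,0],"dp":[0,0,0],"claw":0.7},
  {"turn":[0,0,0],"dp":[0,0,0],"claw":0.7},
  {"turn":[0,0,0],"dp":[0,0,0],"claw":0.7},
  {"turn":[0,0,0],"dp":[0,0,0],"claw":0.7},
  {"turn":[0,0,0],"dp":[0,0,0],"claw":0.7},
])

```text
t: 29.62
ee_pos: [494.6, 23.4, 126.0]
orientation: [-1.361, -0.932, 0.93]
ft_force: [0.5, 0.3, 0.1]
width: 60.8
```

>>> jog_arm([
  {"turn":[0,0,0],"dp":[0,0,0.15],"claw":0.7},
  {"turn":[0,0,0],"dp":[0,0,0.4],"claw":0.7},
  {"turn":[0,0,0],"dp":[0,0,0.7],"claw":0.7},
  {"turn":[0,0,0],"dp":[0,0,1],"claw":0.7},
  {"turn":[0,0,0],"dp":[0,0,1],"claw":0.7},
])

```text
t: 30.03
ee_pos: [497.2, 23.5, 210.1]
orientation: [-1.365, -0.937, 0.925]
ft_force: [1.3, 0.6, 0.7]
width: 61.8
```

>>> jog_arm([
  {"turn":[0,0,0],"dp":[0,0.4,0.2],"claw":0.7},
  {"turn":[0,0,0],"dp":[0,0.8,0.5],"claw":0.7},
  {"turn":[0,0,0],"dp":[0,1,0.5],"claw":0.7},
  {"turn":[0,0,0],"dp":[0,1,0.5],"claw":0.7},
])

```text
t: 30.37
ee_pos: [497.9, 106.0, 250.9]
orientation: [-1.365, -0.942, 0.925]
ft_force: [0.5, -0.0, -0.4]
width: 61.4
```

>>> jog_arm([
  {"turn":[0,0,0],"dp":[0,0.4,0],"claw":0.7},
  {"turn":[0,0,0],"dp":[0,0.8,0],"claw":0.7},
  {"turn":[0,0,0],"dp":[0,1,0],"claw":0.7},
  {"turn":[0,0,0],"dp":[0,1,0],"claw":0.7},
])

```text
t: 30.7
ee_pos: [497.5, 187.7, 249.7]
orientation: [-1.363, -0.942, 0.927]
ft_force: [-0.1, -0.4, 0.1]
width: 61.7
```

```bash
python3 - <<'E'
from h import *
st()
d=shot("top"); cv2.imwrite("pics/t8.png",cv2.resize(d["img"][190:275,225:310],(600,600),interpolation=cv2.INTER_CUBIC)[...,::-1]); np.savez("t8.npz",**d)
d=shot("side"); cv2.imwrite("pics/s8.png",cv2.resize(d["img"][180:240,230:300],(700,600),interpolation=cv2.INTER_CUBIC)[...,::-1]); np.savez("s8.npz",**d)
cv2.imwrite("pics/s8f.png",d["img"][...,::-1])
E
```

```text
t 30.70 pos [497.47 187.7  249.69] off [  2.27 164.  ] jaw 1.2037 ydir [ 0.009  0.003 -1.   ] F [-0.09 -0.4   0.06] M [ 0.003 -0.009 -0.034] w 61.7 q6 -0.866 tq6 0.465
```

View pics/t8.png

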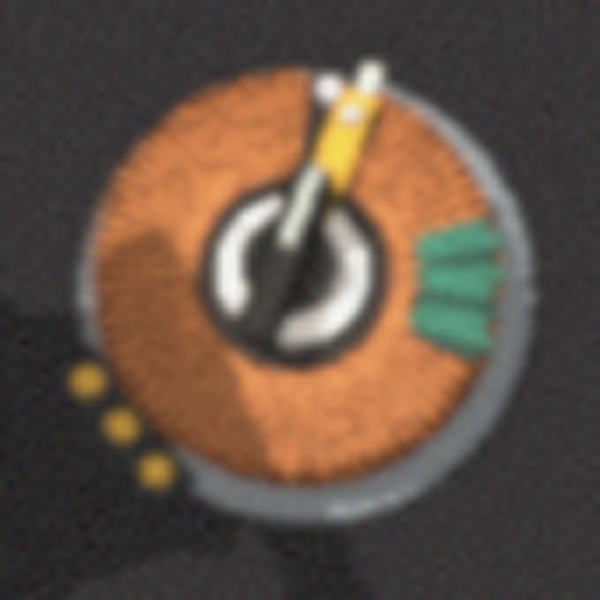

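View pics/s8.png

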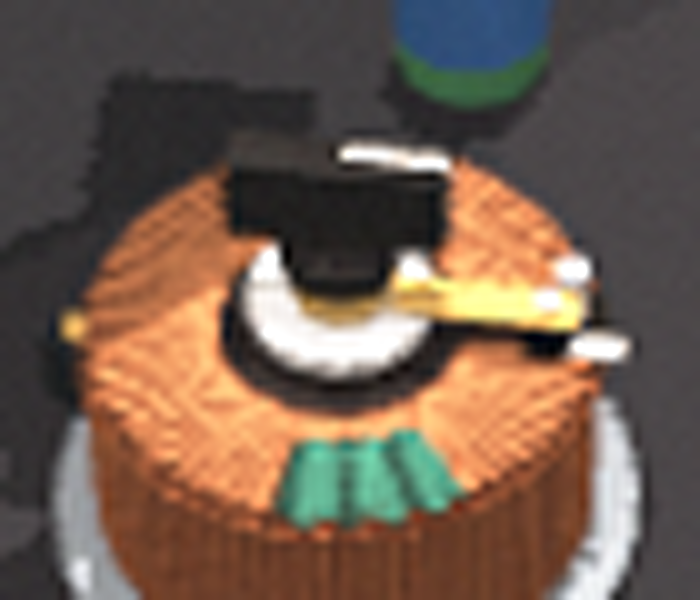

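View pics/s8f.png

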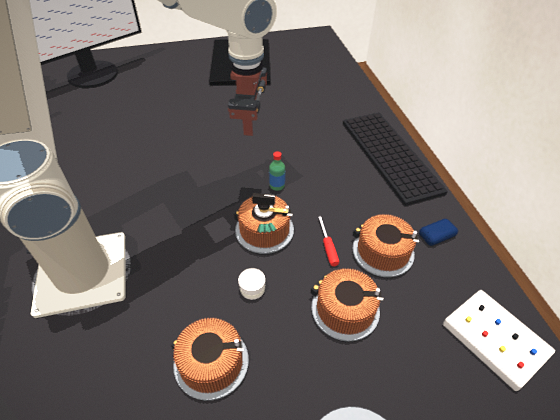

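The brush (dot at (350,112) in the top crop) touches the pin at (328,88) and points at the white mark at (370,75). The bar's white line stands over the arm, and the bystanders have not moved. One numeric check before I hand in.

```bash
python3 - <<'E'
from h import *
d=dict(np.load("t8.npz"))
cr=lambda x,y:(225+x*85/600-.43,190+y*85/600-.43)
for n,x,y,z in(("dot",350,112,102),("arm in",333,185,102),("mark",370,77,88),("lineIn",290,240,152),("lineOut",318,172,152)):
    q=ray(d,*cr(x,y),z); print(n,q.round(1),"ang %.3f r %.1f"%(np.arctan2(q[1]-C[1],q[0]-C[0]),np.hypot(*(q[:2]-C))))
b=dict(np.load("side0.npz"))["img"].astype(int); a=dict(np.load("s8.npz"))["img"].astype(int)
for n,sl in(("jar",(slice(265,300),slice(235,270))),("driver",(slice(212,270),slice(312,345))),("bottle",(slice(150,192),slice(268,288)))):
    print(n,np.abs(a[sl]-b[sl]).mean())
ctrl.close_job()
E
```

```text
dot [548.2   4.9 102. ] ang -0.341 r 56.2
arm in [523.4  11.  102. ] ang -0.425 r 30.9
mark [562.5  -1.6  88. ] ang -0.359 r 71.9
lineIn [499.1  22.6 152. ] ang -0.263 r 4.1
lineOut [520.9  13.5 152. ] ang -0.379 r 27.7
jar 1.08843537414966
driver 1.4707419017763845
bottle 3.06984126984127
the job is handed in; nothing more can be done
```

The brush is free and its arm rests against the zero stop with the knob let go; I handed the job in at about 31 s of the 70 s allowed. No verdict was reported.

**Rocking:** I held the bind three times (anticlockwise, clockwise, anticlockwise), with about 0.04 rad of estimated bend each time (0.2 to 0.22 N m). On the fourth swing it passed the largest bound it could still have had, about 0.58 rad clockwise, with only rubbing torque.

**Winding to zero:** I turned anticlockwise until the arm touched the pin, at about 0.14 N m (0.028 rad of bend). I then eased back to about 0.03 N m (under 0.01 rad), opened the gripper and moved the arm clear.

**Last checks:**
- **Brush position:** it measured at −0.341 rad and 56.2 mm from the axis, against the white mark at −0.359 rad. That is about 1 mm off, within the camera's 2 mm accuracy.
- **Knob over the arm:** the white line's outer end read −0.379 rad. The readings along the arm and the line scatter by 0.04 to 0.08 rad, so the pictures alone do not prove the knob is within 0.05 rad of unbent. The low torque just before I let go does support it.
- **Bystanders:** the jar, bottle and screwdriver look unmoved in the before-and-after side views. The robot was touching nothing (force reading under 0.5 N).

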